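# Present the tall sample tube to the inspection camera

### The job

Get the camera station ready by pressing its white reflector plate, which has sprung up at one edge, down until it snaps in and lies flat and flush in its frame. Then pull the tall tube out of the tube block, leaving the two short tubes standing there, and present it in the air to the slanting camera, cap up: the middle of the tube straight in front of the lens, 13 cm from it (over the middle of the plate), and the tube leaned so that it stands square to the camera's line of sight. Finish while still holding it there, still and touching nothing but the gripper; do not put it down.

Things in the scene. Friction and masses are not known exactly. Their poses are not given: they have to be found in the camera images.
- station: Fixed camera station: grey base 280 x 140 x 8 mm, on it a square frame (86 mm inside, walls 5 mm high, 8 mm thick; seat floor z = 8, rim z = 13 mm). Origin: underside, at the frame's centre; z up, +x to the camera post (x = 165 mm, 16 mm thick). Base spans x = -65 to 215 mm. The frame's -x side faces the robot within about 20 degrees.
- lens (a point): Centre of the lens front (ring light 52 mm wide) of the grey camera on the post; the camera, 46 mm square, runs 90 mm back and up from here, to z = 300 mm. It looks back over the frame, 30 degrees downward, through the view point.
- clip (a point): Rest position of the axis of a steel spring roller (10 mm thick, 44 mm long) at the middle of the frame's -x side, 18.7 mm above the worktop; it gives way towards -x by up to 4.5 mm. Its housing, 46 mm wide, 22 mm high, stands 7 to 17 mm behind it (towards -x).
- view_point (a point): Fixed point in the air where the tube's middle is wanted: 130 mm in front of the lens, 170 mm above the station's origin. x axis: along the line of sight to the lens, 30 degrees upward; y: the station's y; z (leaning 30 degrees from vertical, away from the camera, to the station's -x): the direction wanted for the tube from foot to cap.
- plate: Loose white reflector plate 84 x 84 x 5 mm, 90 g. Origin: centre of its underside; z out of the upper face, x as the station's x. At the start its -x edge rests on the roller, some 14 mm up (10 degrees), its +x edge is down in the frame; pressed with about 6 N near the raised edge (9 N at the middle) it snaps below the roller and stays. Seated, its top is flush with the rim.
- plate_press (a point): Point on the plate's upper face, 20 mm in from the middle of the raised edge: a good place to press straight down with closed fingers.
- plate_centre (a point): Centre of the plate's upper face.
- tube_block: Fixed white block 50 x 170 x 42 mm with four round holes in a row along its y axis (y = -63, -21, 21, 63 mm), 19.5 mm wide, 35 mm deep; three hold tubes. Origin: centre of its underside, z up. The row runs left-right as the robot sees it, within 30 degrees.
- tall_tube: The tall tube: glass, 16 mm thick, 130 mm long, with paper sleeve and black cap 19 mm thick that takes the top 24 mm; 20 to 35 g. Stands loosely in one of the holes, cap top 137 mm above the worktop, 33 mm higher than the other caps. Origin: its rounded foot; z from foot to cap.
- tube_mid (a point): Middle of the tall tube, on its axis, 65 mm from the foot.
- tube_cap (a point): Middle of the tall tube's cap, on its axis, 118 mm from the foot: the place to grip.
- short_tube_1: Short capped tube, 97 mm long, 17 mm thick at the cap, standing in another hole of the block; stays there. Origin at its foot, z up.
- short_tube_2: A second short tube like the first, also standing in the block; stays there.
Things that resemble listed ones, but are neither listed nor needed, are in the scene too. Several things have the shape of the plate; the one meant has the colours described above.

How it is judged:
By the outcome, as a careful person would: the job done as asked, in the order asked, and still so for the second after the job is handed in, while the arm keeps its last pose, push and grip.
It also fails if it takes over 48 s, if anything falls off the work surface, if the arm or the gripper's body presses on something with over 40 N, if the wrist force passes 120 N, or if a joint passes its speed limit or range.

### The arm

A 7-joint arm with a two-finger parallel gripper is mounted at the origin on a cart in front of the work surface, level with it; the furniture and walls round the work are solid. World frame = base frame: x ahead of the robot, y to its left, z up, the work surface at z = 0. Lengths are in m, angles in rad, forces in N, time in s.
With the tool pointing down it reaches from about 0.4 to 0.875 m from the base axis. Payload 19.3 kg.
Tool frame: the origin (TCP) lies at the very end of the fingers, on their centre line; the grasp point (between the pads) lies 19 mm behind it; z points along the fingers, y is the line along which they close (so a half turn about z gives the same grasp; the last joint's range is limited). The gripper opens to 85 mm and grips with 20 to 120 N. Pads are 22 mm wide; open, the fingers measure 114 mm over their backs; the gripper's body (76 mm by 85 mm) begins 54 mm behind the grasp point. The pads swing forward as they close: fully open they stand 13 mm farther back than shut.
Start: joints at [-1.385, 0.521, -0.036, 1.599, 0.021, 1.021, -0.113], TCP at [0.158, 0.605, 0.231] pointing down, gripper open.
Joint ranges: [-2.91, 2.91], [-0.3, 2.13], [-1.5, 1.42], [0.17, 2.43], [-1.26, 4.41], [0.16, 1.93], [-2.52, 2.52]. Speed limits (rad/s): [1.89, 1.89, 2.39, 2.39, 3.01, 3.01, 3.01].

### API

Orientations are given as a rotation vector (axis times angle).
In Python, from workcell import sense, capture, hand_in, search_frame, pinpoint gives the robot as it stands.
- The arm moves only by the tool servo_tool, never from a script. Its argument "moves" is a list of rows, each a list of 5 numbers: the opening, from -1 (shut) to 1 (fully open), then the shift along the tool's x, y, z in m, then the turn about the tool's z in degrees. In form: [[hand, dx, dy, dz, yaw], ...]. A call has 1 to 10 rows; each row shifts and turns the commanded pose from where the row before left it, along the tool's axes as they then stand; what a row does not reach is not made up. A row lasts 1/10 s, in which the tool goes at most 50 mm and 8.59 degrees, less where a joint would pass 70% of its speed; a pose out of reach is approached as far as the arm can. A call is refused whole if a number of a shift passes 0.05 or a number of a turn 8.59, either way. A call with a gripper value outside its range is refused whole. The fingers move at their own pace and stop on an object; the grip force is fixed at half the most. Time passes only in rows, so rows that do not move let the fingers close. It gives the time, the measured TCP pose, the force, the opening and the grip force at its end, in the units of the state.
- sense(): the state, without advancing time (a new reading comes with each control period).
- capture(name): name is "scene" or "top"; returns a dict with "color" (420x560x3 uint8, red, green, blue), "depth" (420x560 float32, m along the optical axis (not along the pixel's ray), 0 where there is no reading), "fx", "fy", "cx", "cy" (pixels), "dist" ([k1, k2, p1, p2, k3] as OpenCV has them; the pictures are not rectified), "rvec" (rotation vector, rad) and "tvec" (3), from world to camera coordinates, as OpenCV has them. Camera axes: x right, y down, z forward; pixel columns grow to the right and rows downward; lengths in m; the calibration is good to about 2 mm. A picture is of the moment at which its call begins.
- hand_in(): hands the job in; it is judged then, once.
Trained networks look in the newest picture that a camera, given by its name, has taken for a name from the list of things; names that differ only in an ending like _2 or _b are one class to them, and where a whole thing is asked for, a point or a joint stands for the part that bears it (a point fixed in the world has none). Each returns a list of dicts, best first, with "confidence" (0 to 1); they miss things now and then, are a little off and sometimes report something else, mostly with a low value. They report only what shows in the picture. A call takes as long as a camera call. They do not tell look-alikes from the thing itself.
- search_frame(target, camera): "extent" ([left, top, right, bottom] in pixels, round what is visible of it).
- pinpoint(target, camera): "pixel" ([column, row] in pixels: a listed point, or the origin of a listed thing).
The state is a dict: "clock": time; "joints": joint angles; "qvel": joint speeds; "joint_efforts": joint torques, N m; "position": TCP position; "eef_rot": TCP orientation; "force": force on the tool from outside, world axes, zero at the start; "wrist_torque": the same for the moment, N m; "finger_gap": finger opening in m; "gripper_force": force on a finger pad.
Only numpy, scipy, OpenCV 4.12 (cv2) and the standard library are available. Lean on these libraries where they do the work, as an engineer would, in place of code of your own. Each camera call takes 0.05 s, during which the arm holds its last target. There are 200 camera calls.

## Working session

There is one attempt and no reset: what is moved stays moved. The work goes in short steps, Python scripts to look and compute and a tool call to move; the robot and the scene stay as the last step left them, time stands still between calls to the robot, and variables do not carry over. Pictures are saved under pics/ and viewed, at most 10 in all, crops included, and the job is handed in when it is done.

Besides the shell and the picture viewer there is one more tool, called after "Request:" as name(argument=value, ...), one argument or row to a line, values as JSON. servo_tool: Moves the arm, as the interface text tells. Its arguments: {"type":"object","properties":{"moves":{"type":"array"}},"required":["moves"]}

```bash
mkdir -p pics; cat > h.py <<'E'
import numpy as np, cv2
from workcell import sense,capture,hand_in,search_frame,pinpoint
from scipy.spatial.transform import Rotation as R
def cam(n):
    c=capture(n); c['K']=np.array([[c['fx'],0,c['cx']],[0,c['fy'],c['cy']],[0,0,1.]]);c['D']=np.array(c['dist']);c['R']=cv2.Rodrigues(np.array(c['rvec']))[0];c['t']=np.array(c['tvec']).ravel();return c
def ray(c,p):
    u=cv2.undistortPoints(np.array(p,float).reshape(-1,1,2),c['K'],c['D']).reshape(2)
    return -c['R'].T@c['t'], c['R'].T@np.array([u[0],u[1],1.])
def atz(c,p,z):
    o,d=ray(c,p); return o+d*(z-o[2])/d[2]
def atd(c,p,r=1):
    o,d=ray(c,p);x,y=int(round(p[0])),int(round(p[1]));w=c['depth'][max(0,y-r):y+r+1,max(0,x-r):x+r+1];w=w[w>0]
    return o+d*np.median(w) if w.size else None
def proj(c,P): return cv2.projectPoints(np.array(P,float).reshape(-1,1,3),np.array(c['rvec']),np.array(c['tvec']),c['K'],c['D'])[0].reshape(-1,2)
def tri(c1,p1,c2,p2):
    o1,d1=ray(c1,p1);o2,d2=ray(c2,p2);A=np.array([d1,-d2]).T;s=np.linalg.lstsq(A,o2-o1,rcond=None)[0]
    a,b=o1+s[0]*d1,o2+s[1]*d2;return (a+b)/2,np.linalg.norm(a-b)
def save(c,f): cv2.imwrite(f,c['color'][:,:,::-1])
E
cat > a.py <<'E'
from h import *
np.set_printoptions(precision=4,suppress=True)
C={n:cam(n) for n in('scene','top')}
for n in C: save(C[n],f'pics/{n}0.png')
for t in ['station','lens','clip','view_point','plate','plate_press','plate_centre','tube_block','tall_tube','tube_mid','tube_cap','short_tube_1']:
    for n in C:
        for q in pinpoint(t,n)[:4]: print(t,n,np.round(q['pixel'],1),round(q['confidence'],2),atd(C[n],q['pixel']) if 0<=q['pixel'][0]<559 and 0<=q['pixel'][1]<419 else None)
s=sense();print(s)
E
python3 a.py
```

```text
station scene [224.  229.8] 0.57 [0.5379 0.1307 0.0225]
lens scene [243.8 124.6] 0.58 [0.6662 0.1792 0.2243]
lens top [184.1 187. ] 0.9 [0.6551 0.1642 0.2612]
clip scene [206.9 235. ] 0.84 [0.5006 0.1476 0.0216]
clip top [215.9 262.2] 0.78 [0.5065 0.1361 0.0233]
view_point top [200.9 242.8] 0.97 [0.5573 0.1767 0.017 ]
view_point top [210.1 243.4] 0.28 [0.5554 0.1525 0.0178]
plate scene [220.8 226.7] 0.88 [0.5413 0.1447 0.022 ]
plate scene [360.3 236.7] 0.71 [ 0.7407 -0.1121  0.0046]
plate scene [430.2 272.3] 0.63 [ 0.7402 -0.2896  0.004 ]
plate top [307.9 174.2] 0.91 [ 0.7393 -0.1073  0.0052]
plate top [209.6 246.2] 0.75 [0.5481 0.1536 0.0186]
plate top [378.7 170.5] 0.63 [ 0.7474 -0.2995  0.0038]
plate_press scene [441. 270.] 0.91 [ 0.7599 -0.3048  0.0058]
plate_press scene [362.6 237. ] 0.65 [ 0.7445 -0.1161  0.0034]
plate_press scene [218.8 227.1] 0.59 [0.536  0.1457 0.0236]
plate_press top [380.1 166.8] 0.88 [ 0.7572 -0.3034  0.0053]
plate_press top [309.6 177.2] 0.68 [ 0.7312 -0.1117  0.0041]
plate_centre scene [223.  225.1] 0.85 [0.5496 0.1462 0.0207]
plate_centre scene [367.4 
[... 1193 characters left out ...]
1 top [354.5 248.3] 0.55 [ 0.5364 -0.218   0.0437]
short_tube_1 top [340.8 242.9] 0.51 [ 0.5472 -0.1755  0.0975]
short_tube_1 top [329.  236.5] 0.26 [ 0.56   -0.1428  0.1364]
{'clock': 1.3, 'joints': array([-1.3853,  0.5214, -0.0363,  1.5995,  0.0212,  1.0211, -0.1128]), 'qvel': array([ 0.0001,  0.0004, -0.0013,  0.0001, -0.001 , -0.0002, -0.0003]), 'joint_efforts': array([ -0.0004, -92.6839,   1.9774, -37.0247,   0.0179,   0.0019,
         0.    ]), 'position': array([0.1581, 0.6046, 0.2313]), 'eef_rot': array([ 0.4007,  3.1159, -0.0001]), 'force': array([-0.0077,  0.0554, -0.7432]), 'wrist_torque': array([-0.0499,  0.0387,  0.0128]), 'gripper_force': 0.0, 'finger_gap': 0.08545717481610805}
```

View pics/scene0.png

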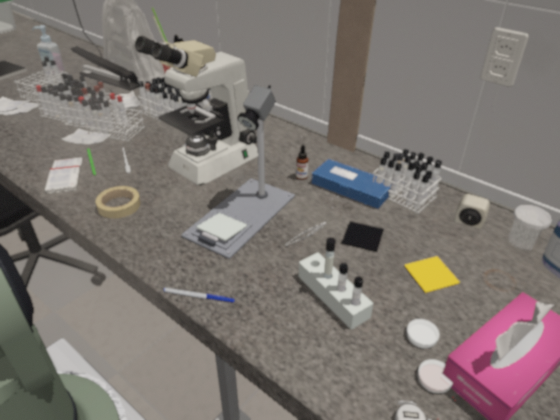

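View pics/top0.png

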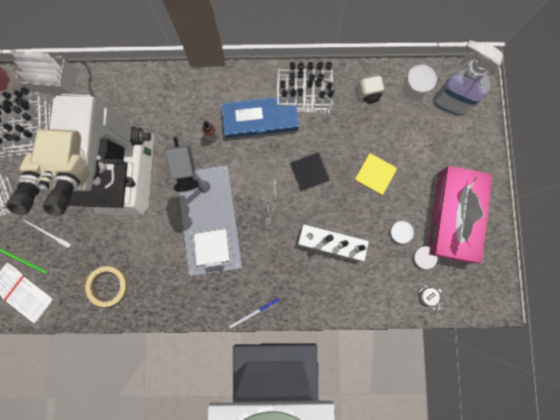

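The scene view shows the station with its white plate at about (222,228), the camera at (255,105), and the tube block at (335,288) with the tall tube leftmost at (330,245). The top view agrees: plate (211,247), block (333,243), tall tube (329,238). The yellow and black squares are decoys. Next I'll fit the poses from depth.

```bash
cat > b.py <<'E'
from h import *
np.set_printoptions(precision=4,suppress=True)
C={n:cam(n) for n in('scene','top')}
def cloud(c):
    h,w=c['depth'].shape;v,u=np.mgrid[:h,:w];p=np.stack([u,v],-1).reshape(-1,1,2).astype(float)
    n=cv2.undistortPoints(p,c['K'],c['D']).reshape(-1,2);d=c['depth'].ravel()
    X=(np.c_[n,np.ones(len(n))]*d[:,None]-c['t'])@c['R'];X[d==0]=np.nan;return X
for n,c in C.items():
    X=cloud(c);col=c['color'].reshape(-1,3).astype(int)
    def box(m,name):
        q=X[m]; r=cv2.minAreaRect(q[:,:2].astype(np.float32)*1000); print(n,name,m.sum(),np.round(r[0],1),np.round(r[1],1),round(r[2],1),'z',np.nanpercentile(q[:,2],[5,50,95]))
    inn=lambda a,b,e,f:(X[:,0]>a)&(X[:,0]<b)&(X[:,1]>e)&(X[:,1]<f)
    box(inn(.42,.85,.02,.28)&(X[:,2]>.005)&(X[:,2]<.03),'base')
    br=col.min(1)
    box(inn(.42,.7,.05,.25)&(X[:,2]>.008)&(X[:,2]<.04)&(br>160),'plate')
    box(inn(.42,.7,-.3,-.03)&(X[:,2]>.037)&(X[:,2]<.047),'blocktop')
    box(inn(.42,.7,-.3,-.03)&(X[:,2]>.131)&(X[:,2]<.145),'tallcap')
    box(inn(.42,.7,-.3,-.03)&(X[:,2]>.099)&(X[:,2]<.109),'shortcaps')
    box(inn(.5,.9,.0,.3)&(X[:,2]>.20)&(X[:,2]<.31),'camera')
    z=X[:,2][inn(.0,.9,.25,.75)];print('microscope max z',np.nanmax(z))
    big=cv2.resize(c['color'][130:290,150:370] if n=='top' else c['color'][70:340,170:390],None,fx=3 if n=='top' else 2.2,fy=3 if n=='top' else 2.2,interpolation=cv2.INTER_CUBIC)
    cv2.imwrite(f'pics/{n}1.png',big[:,:,::-1])
E
python3 b.py
```

```text
scene base 4196 [658.5 126. ] [383.5 222.5] 6.8 z [0.0061 0.0092 0.025 ]
scene plate 812 [545.5 155.6] [ 95.6 101. ] 5.9 z [0.0127 0.0208 0.0273]
scene blocktop 1313 [ 553.4 -164.8] [173.4  52.5] 74.7 z [0.0388 0.0418 0.0441]
scene tallcap 66 [ 552.  -141.8] [17.2 16.9] 15.6 z [0.132  0.1358 0.1381]
scene shortcaps 147 [ 545.  -186.3] [98.9 18.1] 77.3 z [0.0999 0.1034 0.1062]
scene camera 1115 [699.3 168.1] [104.   53.6] 5.0 z [0.2208 0.2644 0.2946]
microscope max z 0.38120209021232687
top base 4809 [639.6 148.9] [192.4 437.7] 82.7 z [0.0055 0.0089 0.0244]
top plate 1877 [591.1 154.1] [211.8 134.4] 7.1 z [0.0083 0.0145 0.0263]
top blocktop 1045 [ 553.2 -164.9] [167.8  50.7] 74.4 z [0.0385 0.0416 0.0446]
top tallcap 50 [ 553.4 -141.4] [16.3 16.3] 87.9 z [0.133  0.1353 0.1384]
top shortcaps 77 [ 541.9 -204.5] [57.1 15.6] 74.9 z [0.0999 0.1031 0.1062]
top camera 1181 [700.5 170.3] [107.2  51. ] 8.4 z [0.2483 0.2781 0.2963]
microscope max z 0.38342966419901614
```

View pics/top1.png

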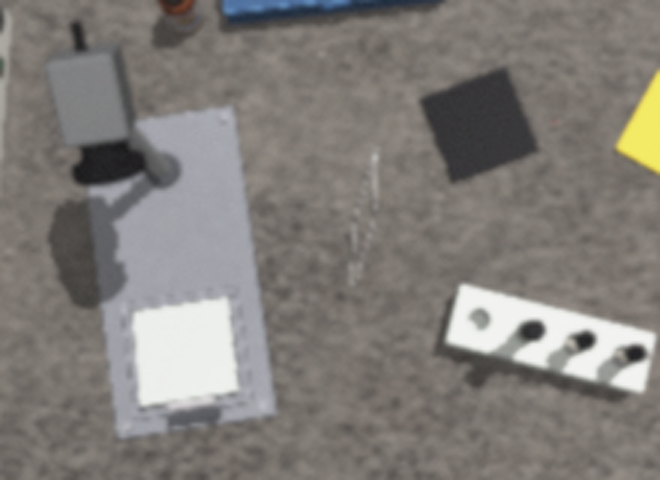

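View pics/scene1.png

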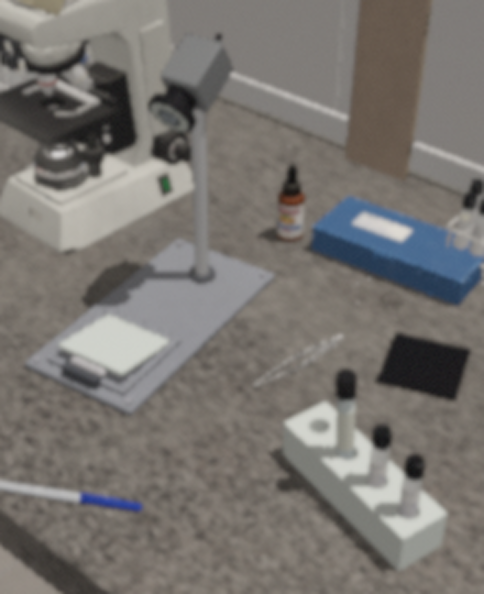

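The top crop shows the base's corners at crop (233,108), (275,412) and (120,437), with the plate at (186,352) and the clip at (193,415). The tall tube is second from the left, beside the empty hole. I'll fit the base by colour on the z = 8 mm plane.

```bash
cat > c.py <<'E'
from h import *
np.set_printoptions(precision=4,suppress=True)
c=cam('top');s=cam('scene')
P=[[233,108],[275,412],[120,437]]
W=[atz(c,[(x+1)/3-.5+150,(y+1)/3-.5+130],.008) for x,y in P]
print('corners top',np.array(W)); print([np.linalg.norm(W[0]-W[1]),np.linalg.norm(W[1]-W[2])])
Q=[[180,240],[274,274],[132,411],[28,364]]
V=[atz(s,[(x+.5)/2.2-.5+170,(y+.5)/2.2-.5+70],.008) for x,y in Q]
print('corners scene',np.array(V)); print([np.linalg.norm(V[i]-V[(i+1)%4]) for i in range(4)])
# subpixel edge refinement: model -> maximise colour contrast across base outline in both views
from scipy.optimize import minimize
from scipy.ndimage import map_coordinates,gaussian_filter
def chan(c): 
    k=c['color'].astype(float); return gaussian_filter(k[:,:,2]-k[:,:,0],.7)
ch={id(c):chan(c),id(s):chan(s)}
t=np.linspace(.05,.95,80)
def edge(off):
    x0,x1,y1=-.065-off,.215+off,.07+off
    L=[]
    L+= [np.c_[-.065+.28*t,-y1+0*t], np.c_[-.065+.28*t,y1+0*t], np.c_[x0+0*t,-.07+.14*t], np.c_[x1+0*t,-.07+.14*t]]
    return np.concatenate(L)
def f(p,views=(c,s),z=.008):
    tot=0
    for v in views:
        for sg in(-1,1):
            e=edge(sg*.004);cs,sn=np.cos(p[2]),np.sin(p[2])
            X=np.c_[p[0]+cs*e[:,0]-sn*e[:,1],p[1]+sn*e[:,0]+cs*e[:,1],np.full(len(e),z)]
            q=proj(v,X);tot+=sg*np.mean(map_coordinates(ch[id(v)],[q[:,1],q[:,0]],order=1))
    return tot
m=(W[0]+W[2])/2; yaw=np.arctan2(*(W[0]-W[1])[[1,0]]); p0=np.array([m[0]-.075*np.cos(yaw),m[1]-.075*np.sin(yaw),yaw]);print('p0',p0)
for vs in((c,),(s,),(c,s)):
    r=minimize(f,p0,args=(vs,),method='Nelder-Mead',options=dict(initial_simplex=p0+np.array([[0,0,0],[.006,0,0],[0,.006,0],[0,0,.03]]),xatol=1e-5,fatol=1e-4)); print(r.x,r.fun,f(p0,vs))
x=r.x; cs,sn=np.cos(x[2]),np.sin(x[2]); T=lambda a,z:np.array([x[0]+cs*a[0]-sn*a[1],x[1]+sn*a[0]+cs*a[1],z])
for n,v in(('scene',s),('top',c)):
    print(n,'lens',proj(v,T([.1126,0],.235)),'view',proj(v,T([0,0],.17)),'centre',proj(v,T([0,0],.018)),'clip',proj(v,T([-.045,0],.0187)))
b=np.array([.5533,-.165]);d=np.array([.265,.964]);print('holes',[b+d*k for k in(-.063,-.021,.021,.063)])
E
python3 c.py
```

```text
corners top [[0.7647 0.1095 0.008 ]
 [0.4931 0.0717 0.008 ]
 [0.4733 0.2061 0.008 ]]
[np.float64(0.27426528536345035), np.float64(0.1358366591199064)]
corners scene [[0.7477 0.2412 0.008 ]
 [0.7677 0.1084 0.008 ]
 [0.4937 0.0688 0.008 ]
 [0.4737 0.2025 0.008 ]]
[np.float64(0.13431371417248975), np.float64(0.27691937714293124), np.float64(0.13517722571571386), np.float64(0.27672132682812783)]
p0 [0.5447 0.1475 0.1384]
[0.5454 0.1489 0.1399] -13.040905236140397 -12.565052566581258
[0.543  0.1451 0.1378] -9.273306975658885 -8.57154727007239
[0.5448 0.1477 0.1393] -21.15783442459372 -21.136599836653648
scene lens [[245.6819 124.039 ]] view [[216.0551 172.0369]] centre [[221.1368 226.7541]] clip [[208.7755 237.2299]]
top lens [[187.5328 188.939 ]] view [[200.3301 243.9081]] centre [[211.9079 247.4487]] clip [[214.1097 264.7029]]
holes [array([ 0.5366, -0.2257]), array([ 0.5477, -0.1852]), array([ 0.5589, -0.1448]), array([ 0.57  , -0.1043])]
```

Request:
servo_tool(
  moves=[
    [-1,-0.0335,-0.0252,0,0],
    [-1,-0.0335,-0.0252,0,0],
    [-1,-0.0335,-0.0252,0,0],
    [-1,-0.0335,-0.0252,0,0],
    [-1,-0.0335,-0.0252,0,0],
    [-1,-0.0335,-0.0252,0,0],
    [-1,-0.0335,-0.0252,0,0],
    [-1,-0.0335,-0.0252,0,0],
    [-1,-0.0335,-0.0252,0,0],
    [-1,-0.0335,-0.0252,0,0],
  ],
)

```text
clock: 2.5
position: [0.4194, 0.2746, 0.2315]
eef_rot: [0.401, 3.116, 0.001]
force: [0.6, 1.3, -0.0]
finger_gap: -0.0002
gripper_force: 0.0
```

Request:
servo_tool(
  moves=[
    [-1,-0.0335,-0.0252,0,0],
    [-1,-0.0335,-0.0252,0,0],
    [-1,-0.0335,-0.0252,0,0],
    [-1,-0.0335,-0.0252,0,0],
    [-1,0,0,0,-7.5],
    [-1,0,0,0,-7.5],
    [-1,0,0,0,-7.6],
    [-1,0,0,0,0],
    [-1,0,0,0,0],
  ],
)

```text
clock: 3.4
position: [0.5226, 0.1445, 0.2313]
eef_rot: [-0.211, 3.134, 0.0]
force: [-0.1, -0.2, -0.1]
finger_gap: -0.0003
gripper_force: 0.0
```

```bash
cat > g.py <<'E'
# goal offset in tool axes: g.py x y z yaw_of_tool_y(deg)
from h import *
import sys
np.set_printoptions(precision=4,suppress=True)
s=sense();M=R.from_rotvec(s['eef_rot']).as_matrix();g=np.array([float(v) for v in sys.argv[1:5]])
a=np.degrees(np.arctan2(M[1,1],M[0,1]));dy=-((g[3]-a+90)%180-90)
print('clock',s['clock'],'pos',s['position'],'yang',a,'zax',M[:,2],'force',s['force'],'gap',s['finger_gap'],'pad',s['gripper_force'])
print('shift tool now',M.T@(g[:3]-s['position']),'yaw',dy,'q',s['joints'])
E
python3 g.py .523 .144 .012 98
```

```text
clock 3.4 pos [0.5226 0.1445 0.2313] yang 97.69755409552504 zax [ 0.      0.0001 -1.    ] force [-0.1373 -0.2446 -0.0726] gap -0.0002818116017419215 pad 0.0
shift tool now [-0.0003 -0.0006  0.2193] yaw -0.3024459044749648 q [-0.4051  0.3902  0.0344  1.8215 -0.0164  0.93    1.3417]
```

Request:
servo_tool(
  moves=[
    [-1,0,0,0.045,0],
    [-1,0,0,0.045,0],
    [-1,0,0,0.045,0],
    [-1,0,0,0.04,0],
    [-1,0,0,0.02,0],
    [-1,0,0,0.004,0],
    [-1,0,0,0.004,0],
    [-1,0,0,0.003,0],
    [-1,0,0,0.003,0],
    [-1,0,0,0.003,0],
  ],
)

```text
clock: 4.4
position: [0.5231, 0.1448, 0.0201]
eef_rot: [-0.217, 3.133, 0.001]
force: [-0.8, 0.1, 1.2]
finger_gap: 0.0
gripper_force: 0.8
```

Request:
servo_tool(
  moves=[
    [-1,0,0,0.002,0],
    [-1,0,0,0.002,0],
    [-1,0,0,0.001,0],
    [-1,0,0,0,0],
    [-1,0,0,0,0],
  ],
)

```text
clock: 4.9
position: [0.5227, 0.1446, 0.0143]
eef_rot: [-0.217, 3.134, -0.0]
force: [0.2, 0.5, -0.1]
finger_gap: -0.0
gripper_force: 0.0
```

Request:
servo_tool(
  moves=[
    [-1,0,0,0.001,0],
    [-1,0,0,0.001,0],
    [-1,0,0,0.001,0],
    [-1,0,0,0,0],
    [-1,0,0,0,0],
  ],
)

```text
clock: 5.4
position: [0.5228, 0.1447, 0.0129]
eef_rot: [-0.217, 3.133, 0.0]
force: [-10.8, -2.3, 40.8]
finger_gap: 0.0002
gripper_force: 20.6
```

Request:
servo_tool(
  moves=[
    [-1,0,0,-0.005,0],
    [-1,0,0,-0.03,0],
    [-1,0,0,-0.05,0],
    [-1,0,0,-0.05,0],
    [1,0.0,0.045,-0.045,0],
    [1,0.0,0.045,-0.02,0],
    [1,0.0,0.045,0,0],
    [1,0,0,0,0],
    [1,0,0,0,0],
  ],
)

```text
clock: 6.3
position: [0.5048, 0.2696, 0.2015]
eef_rot: [0.221, -3.134, 0.0]
force: [0.6, -0.4, -0.7]
finger_gap: 0.0723
gripper_force: 0.0
```

```bash
cat > d.py <<'E'
from h import *
np.set_printoptions(precision=4,suppress=True)
C={n:cam(n) for n in('scene','top')}
s=sense();print(s['clock'],s['position'],s['eef_rot'])
save(C['scene'],'pics/s2.png')
c=C['scene'];st=np.array([.5448,.147])
for n in C:
    c=C[n]
    for k in(-.035,-.02,0,.02,.035):
        P=np.r_[st+k*np.array([.9903,.139]),.013];q=proj(c,P)[0];p=atd(c,q,2);print(n,k,p,np.median(c['color'][int(q[1])-1:int(q[1])+2,int(q[0])-1:int(q[0])+2].reshape(-1,3),axis=0))
    # tall cap: dark pixels near
    for (x,y,z0,z1) in((.5589,-.1448,.10,.16),(.5589-.0111,-.1448-.0405,.085,.12)):
        h,w=c['depth'].shape;ce=proj(c,[x,y,(z0+z1)/2])[0].astype(int);L=[]
        for v in range(ce[1]-14,ce[1]+15):
            for u in range(ce[0]-14,ce[0]+15):
                if c['color'][v,u].max()<90:
                    P=atd(c,(u,v),0)
                    if P is not None and z0<P[2]<z1 and abs(P[0]-x)<.02 and abs(P[1]-y)<.02: L.append((u,v,*P))
        L=np.array(L);print(n,'cap',len(L),L.mean(0) if len(L) else '', 'uv range',L[:,:2].min(0),L[:,:2].max(0),'zmax',L[:,4].max(),'top',L[L[:,4]>L[:,4].max()-.006].mean(0))
im=C['scene']['color'];a=cv2.resize(im[170:340,160:400],None,fx=3,fy=3,interpolation=cv2.INTER_CUBIC);cv2.imwrite('pics/s2c.png',a[:,:,::-1])
E
python3 d.py
```

```text
6.4 [0.5054 0.2678 0.2014] [ 0.2161 -3.1339  0.0012]
scene -0.035 [0.503  0.1334 0.0227] [191. 188. 187.]
scene -0.02 [0.5256 0.1449 0.0122] [214. 216. 209.]
scene 0 [0.5439 0.146  0.0141] [214. 216. 209.]
scene 0.02 [0.5643 0.1495 0.0133] [214. 216. 209.]
scene 0.035 [0.5788 0.1511 0.0138] [214. 215. 209.]
scene cap 120 [326.7833 244.5583   0.5497  -0.1438   0.1289] uv range [322. 238.] [331. 251.] zmax 0.13983513408867532 top [327.0217 240.6522   0.5516  -0.1424   0.1366]
scene cap 85 [343.0941 267.9412   0.5444  -0.1877   0.0993] uv range [339. 263.] [347. 273.] zmax 0.10641780597411898 top [343.     265.7609   0.5457  -0.1862   0.1031]
top -0.035 [0.5101 0.142  0.0136] [240. 242. 240.]
top -0.02 [0.525  0.1443 0.0127] [241. 242. 240.]
top 0 [0.5448 0.147  0.013 ] [241. 242. 240.]
top 0.02 [0.5647 0.1499 0.0123] [241. 242. 240.]
top 0.035 [0.5795 0.152  0.0122] [241. 242. 240.]
top cap 28 [326.9286 239.8571   0.5525  -0.138    0.1339] uv range [324. 238.] [330. 242.] zmax 0.1402818680862894 top [327.2632 239.5789   0.553   -0.1385   0.1364]
top cap 20 [344.45   243.1      0.5463  -0.1833   0.1033] uv range [342. 241.] [347. 245.] zmax 0.10507509549721927 top [344.45   243.1      0.5463  -0.1833   0.1033]
```

View pics/s2c.png

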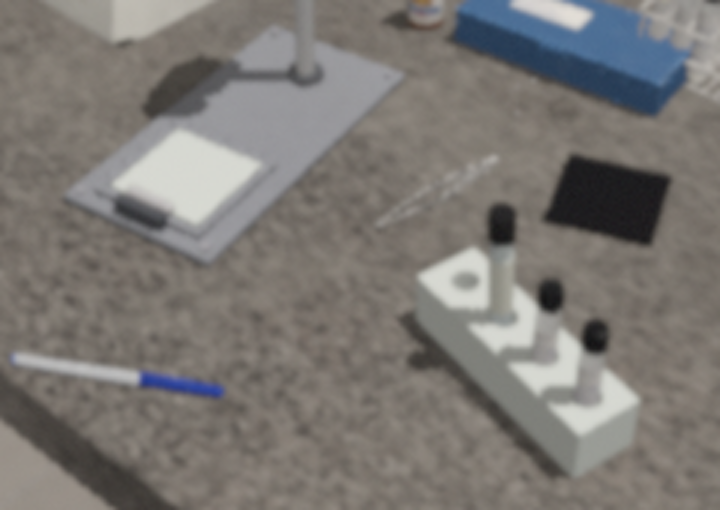

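The picture shows the plate lying flat, at z 12–14 mm across its face. The tubes stand undisturbed, the tall cap at crop (501,222). The servo cannot tilt the tool, so I'll grip the cap with the fingers along the row, lift until only the foot is left in the hole, and lean the tube in the grip against the hole rim.

Request:
servo_tool(
  moves=[
    [1,0,0,0,7.7],
    [1,0,0,0,7.7],
    [1,0,0,0,7.7],
    [1,-0.0171,-0.0424,0,0],
    [1,-0.0171,-0.0424,0,0],
    [1,-0.0171,-0.0424,0,0],
    [1,-0.0171,-0.0424,0,0],
    [1,-0.0171,-0.0424,0,0],
    [1,-0.0171,-0.0424,0,0],
    [1,-0.0171,-0.0424,0,0],
  ],
)

```text
clock: 7.4
position: [0.5427, -0.0522, 0.2017]
eef_rot: [-0.418, -3.114, 0.0]
force: [0.3, -0.1, 1.4]
finger_gap: 0.0854
gripper_force: 0.0
```

Request:
servo_tool(
  moves=[
    [1,-0.0171,-0.0424,0,0],
    [1,-0.0171,-0.0424,0,0],
    [1,0,0,0,0],
    [1,0,0,0,0],
  ],
)

```text
clock: 7.8
position: [0.5533, -0.142, 0.2014]
eef_rot: [-0.421, -3.113, 0.001]
force: [0.0, -0.1, -0.7]
finger_gap: 0.0856
gripper_force: 0.0
```

```bash
python3 g.py .553 -.1415 .108 74.6; cat > e.py <<'E'
from h import *
for n in('scene','top'):
    c=cam(n)
    print(n,[(np.round(q['pixel'],1),round(q['confidence'],2)) for q in pinpoint('tube_cap',n)[:2]],'pred',proj(c,[[.553,-.1415,.125],[.557,-.143,.125]]))
save(cam('scene'),'pics/s3.png')
E
python3 e.py
```

```text
clock 7.8 pos [ 0.5533 -0.142   0.2014] yang 74.61164711554444 zax [-0.0006 -0.0003 -1.    ] force [ 0.0183 -0.1347 -0.6788] gap 0.08563007586029134 pad 0.0
shift tool now [0.0003 0.0004 0.0934] yaw 0.011647115544448639 q [ 0.0114  0.4777  0.1886  1.7837 -0.1106  0.891   1.5513]
scene [(array([326.2, 243.2]), 0.7)] pred [[326.68028131 244.65507166]
 [328.54895303 243.92790528]]
top [] pred [[327.96224536 239.89550518]
 [328.5518173  238.17613348]]
```

View pics/s3.png

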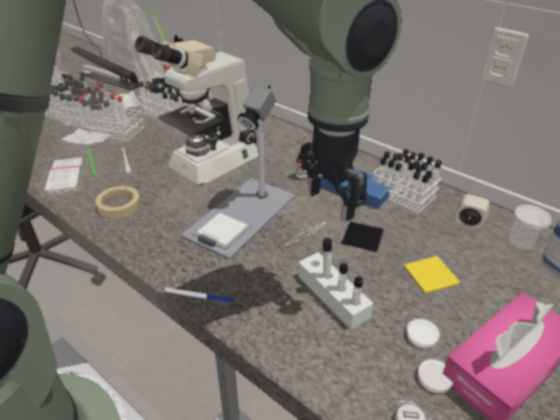

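The scene view shows the open gripper above the tall tube, cap at (326,243). The predicted cap pixel agrees with it. Descending and gripping.

Request:
servo_tool(
  moves=[
    [1,0,0,0.03,0],
    [1,0,0,0.03,0],
    [1,0,0,0.02,0],
    [1,0,0,0.013,0],
    [-1,0,0,0,0],
    [-1,0,0,0,0],
    [-1,0,0,0,0],
    [-1,0,0,0,0],
    [-1,0,0,0,0],
    [-1,0,0,0,0],
  ],
)

```text
clock: 9.05
position: [0.5544, -0.1401, 0.1093]
eef_rot: [0.415, 3.113, -0.0]
force: [-0.9, -1.3, 6.8]
finger_gap: 0.0164
gripper_force: 58.4
```

Request:
servo_tool(
  moves=[
    [-1,0,0,-0.005,0],
    [-1,0,0,-0.005,0],
    [-1,0,0,-0.005,0],
    [-1,0,0,-0.005,0],
    [-1,0,0,-0.005,0],
    [-1,0,0,0,0],
    [-1,0,0,0,0],
  ],
)

```text
clock: 9.75
position: [0.554, -0.1397, 0.1337]
eef_rot: [0.414, 3.114, 0.0]
force: [-0.7, -0.0, -0.9]
finger_gap: 0.0166
gripper_force: 58.4
```

```bash
python3 g.py .553 -.1415 .108 74.6; python3 - <<'E'
from h import *
a=[]
for n,(x,y,w,h) in(('scene',(270,150,120,180)),('top',(270,180,120,120))):
    c=cam(n);k=c['color'][y:y+h,x:x+w];a.append(cv2.resize(k,(400,int(400*h/w)),interpolation=cv2.INTER_CUBIC))
H=max(i.shape[0] for i in a);a=[cv2.copyMakeBorder(i,0,H-i.shape[0],0,0,cv2.BORDER_CONSTANT) for i in a]
cv2.imwrite('pics/g4.png',np.hstack(a)[:,:,::-1])
E
```

```text
clock 9.75 pos [ 0.554  -0.1397  0.1337] yang 74.84828507175426 zax [ 0.0001  0.0001 -1.    ] force [-0.7485 -0.0354 -0.945 ] gap 0.016583307825739427 pad 58.43954532989301
shift tool now [ 0.0005 -0.002   0.0257] yaw 0.2482850717542675 q [ 0.0246  0.5677  0.1668  1.8376 -0.1319  0.7469  1.5691]
```

View pics/g4.png

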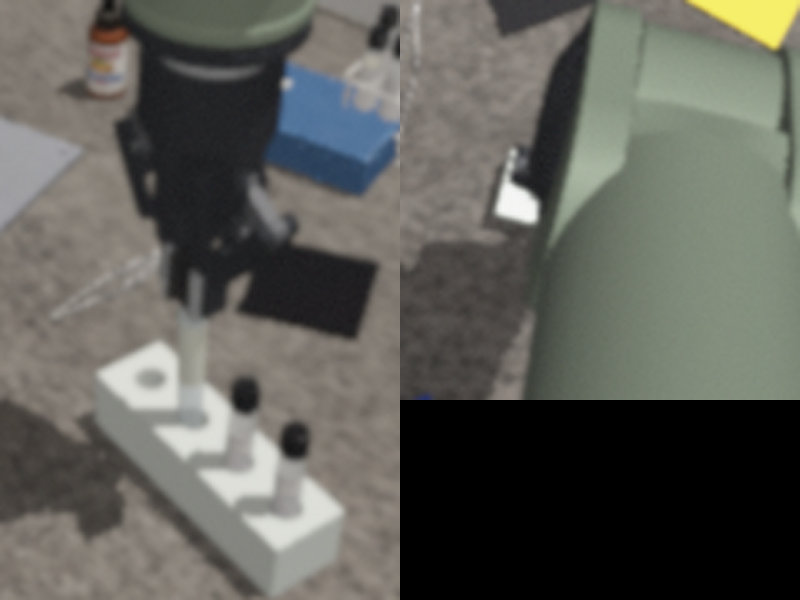

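The tube is held and lifted, its foot still at the hole (scene crop (190,415)). Now the leaning arc about the foot, towards tool +x.

Request:
servo_tool(
  moves=[
    [-1,0,0,-0.0015,0],
    [-1,0.0059,0,0.0002,0],
    [-1,0.0059,0,0.0005,0],
    [-1,0.0059,0,0.0008,0],
    [-1,0.0058,0,0.0011,0],
    [-1,0.0057,0,0.0014,0],
    [-1,0,0,0,0],
  ],
)

```text
clock: 10.55
position: [0.5251, -0.132, 0.1311]
eef_rot: [-0.415, -3.114, 0.0]
force: [2.0, -2.9, 2.8]
finger_gap: 0.0164
gripper_force: 59.6
```

Request:
servo_tool(
  moves=[
    [-1,0.0057,0,0.0017,0],
    [-1,0.0056,0,0.002,0],
    [-1,0.0055,0,0.0023,0],
    [-1,0.0053,0,0.0025,0],
    [-1,0.0052,0,0.0028,0],
    [-1,0,0,0,0],
    [-1,0,0,0,0],
  ],
)

```text
clock: 11.25
position: [0.4993, -0.1249, 0.1198]
eef_rot: [-0.414, -3.114, -0.0]
force: [0.6, -3.3, 3.6]
finger_gap: 0.0166
gripper_force: 60.8
```

```bash
python3 g.py .553 -.1415 .108 74.6; python3 - <<'E'
from h import *
c=cam('scene');k=c['color'][150:330,250:390];cv2.imwrite('pics/g5.png',cv2.resize(k,None,fx=3.3,fy=3.3,interpolation=cv2.INTER_CUBIC)[:,:,::-1])
E
```

```text
clock 11.25 pos [ 0.4993 -0.1249  0.1198] yang 74.8397665027913 zax [-0.0005  0.0001 -1.    ] force [ 0.5534 -3.3076  3.5505] gap 0.01655435846929504 pad 60.82160487334477
shift tool now [-0.0561 -0.0019  0.0117] yaw 0.23976650279131206 q [ 0.0098  0.5154  0.1607  1.9923 -0.1317  0.6441  1.5617]
```

View pics/g5.png

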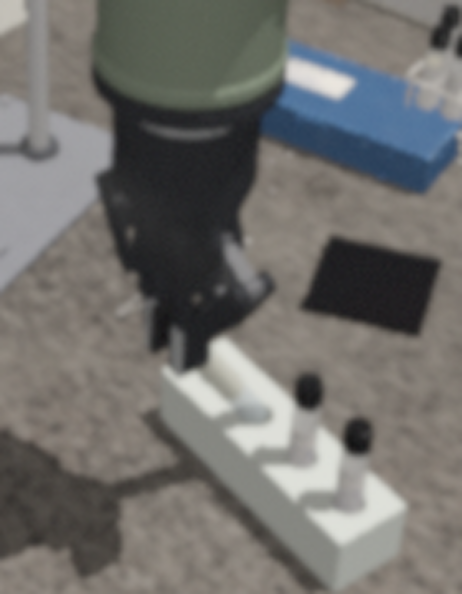

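The view shows the tube leaned strongly in the grip, cap end at crop (185,345) and foot in the hole at (255,410). The short tubes are untouched. Lifting out and carrying it to the station.

Request:
servo_tool(
  moves=[
    [-1,0,0,-0.004,0],
    [-1,0,0,-0.006,0],
    [-1,0,0,-0.01,0],
    [-1,0,0,-0.02,0],
    [-1,0,0,-0.025,0],
    [-1,0,0,-0.02,0],
    [-1,0,0,-0.01,0],
    [-1,0,0,0,-7.7],
    [-1,0,0,0,-7.7],
    [-1,0,0,0,-7.7],
  ],
)

```text
clock: 12.3
position: [0.4992, -0.1247, 0.2149]
eef_rot: [0.227, -3.133, -0.0]
force: [-0.6, 0.2, -1.6]
finger_gap: 0.0163
gripper_force: 60.0
```

Request:
servo_tool(
  moves=[
    [-1,-0.0055,0.0263,0,0],
    [-1,-0.0055,0.0263,0,0],
    [-1,-0.0055,0.0263,0,0],
    [-1,-0.0055,0.0263,0,0],
    [-1,-0.0055,0.0263,0,0],
    [-1,-0.0055,0.0263,0,0],
    [-1,-0.0055,0.0263,0,0],
    [-1,-0.0055,0.0263,0,0],
    [-1,-0.0055,0.0263,0,0],
    [-1,-0.0055,0.0263,0,0],
  ],
)

```text
clock: 13.3
position: [0.5172, 0.1442, 0.2148]
eef_rot: [0.218, -3.133, 0.0]
force: [0.2, 0.1, -0.3]
finger_gap: 0.0166
gripper_force: 60.0
```

Request:
servo_tool(
  moves=[
    [-1,0,0,0.005,0],
    [-1,0,0,0.005,0],
    [-1,0,0,0.005,0],
    [-1,0,0,0,0],
    [-1,0,0,0,0],
  ],
)

```text
clock: 13.8
position: [0.5177, 0.1424, 0.1998]
eef_rot: [0.216, -3.134, 0.0]
force: [0.2, 0.2, -0.4]
finger_gap: 0.0166
gripper_force: 60.0
```

```bash
python3 g.py .5169 .1431 .1998 98; cat > m.py <<'E'
from h import *
import sys
np.set_printoptions(precision=4,suppress=True)
st=np.array([.5448,.147,0]);ex=np.array([.9903,.139,0]);ey=np.array([-.139,.9903,0]);ez=np.array([0,0,1.])
d=-.5*ex+np.cos(np.pi/6)*ez; vp=st+.17*ez
ims=[]
for n in('scene','top'):
    c=cam(n);q=proj(c,[vp-.065*d,vp,vp+.041*d,vp+.065*d]);print(n,'want foot,mid,capedge,top px',q.tolist())
    for t in('tall_tube','tube_mid','tube_cap'): print(t,[(np.round(k['pixel'],1),round(k['confidence'],2)) for k in pinpoint(t,n)[:2]])
    x,y=q[1].astype(int);k=c['color'][max(0,y-45):y+45,max(0,x-45):x+45].copy();k=cv2.resize(k,None,fx=4.4,fy=4.4,interpolation=cv2.INTER_CUBIC)
    for p in q: cv2.circle(k,tuple(((p-[x-45,y-45]+.5)*4.4).astype(int)),3,(255,0,0),1)
    ims.append(k)
cv2.imwrite(f'pics/{sys.argv[1]}.png',np.hstack(ims)[:,:,::-1])
E
python3 m.py v6
```

```text
clock 13.8 pos [0.5177 0.1424 0.1998] yang 97.88398978088115 zax [-0.0002 -0.0002 -1.    ] force [ 0.1685  0.1579 -0.4026] gap 0.01655159523909162 pad 60.02128742169589
shift tool now [0.0007 0.0008 0.    ] yaw -0.11601021911884857 q [-0.3981  0.4209  0.0254  1.8672 -0.0136  0.854   1.3425]
scene want foot,mid,capedge,top px [[227.26347420624052, 186.46263076319053], [216.2739045320552, 172.14712726581035], [208.68569710331815, 162.26340590384962], [203.9801199179132, 156.1347577160163]]
tall_tube [(array([229.3, 187.3]), 0.62)]
tube_mid [(array([215.3, 174.4]), 0.47)]
tube_cap [(array([208. , 158.8]), 0.59), (array([220.7, 230.6]), 0.42)]
top want foot,mid,capedge,top px [[203.59621555276317, 231.78016735702423], [200.62894997128268, 243.90085987400187], [198.54192139652577, 252.4314422442627], [197.2317894123019, 257.7888344461042]]
tall_tube [(array([204.3, 241.7]), 0.62), (array([200.2, 230.3]), 0.42)]
tube_mid [(array([201.2, 239.3]), 0.53)]
tube_cap []
```

View pics/v6.png

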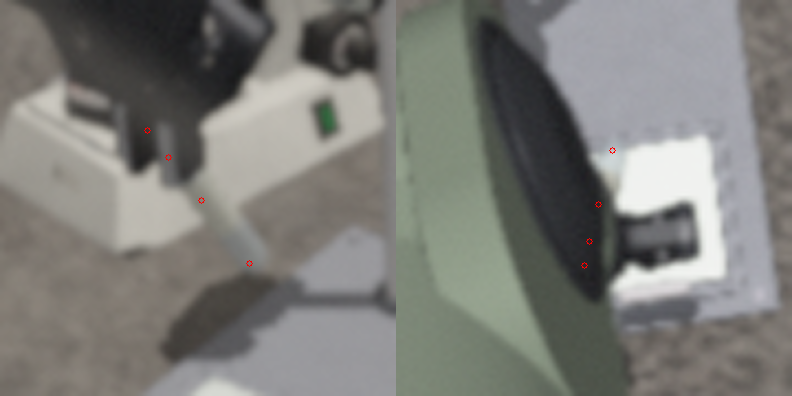

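The tube hangs at the view point. In the scene crop its axis runs from about (200,195) to (258,262), slightly right of the wanted marks. I'll measure the axis with a depth fit.

```bash
cat > f.py <<'E'
from h import *
from scipy.optimize import least_squares
np.set_printoptions(precision=4,suppress=True)
st=np.array([.5448,.147,0]);ex=np.array([.9903,.139,0]);ey=np.array([-.139,.9903,0]);ez=np.array([0,0,1.])
B=np.array([ex,ey,ez]);d=np.array([-.5,0,.866]);PT={}
for n in('scene','top'):
    acc=[]
    for k in range(4):
        c=cam(n)
        X=[]
        for v in range(120,290):
            for u in range(150,290):
                if c['depth'][v,u]>0:
                    p=atd(c,(u,v),0)
                    if .08<p[2]<.21: X.append(p)
        X=(np.array(X)-st)@B.T; r=X-[0,0,.17];s=r@d;perp=np.linalg.norm(r-np.outer(s,d),axis=1)
        X=X[(perp<.016)&(s<.022)&(s>-.08)];acc.append(X)
    X=np.concatenate(acc);PT[n]=X;s=(X-[0,0,.17])@d;print(n,len(X),'s range',np.percentile(s,[1,5,95,99]))
def res(p,X):
    a=np.array([p[0],p[1],.17]);e=np.array([np.tan(p[2]),p[3],1]);e/=np.linalg.norm(e);r=X-a;return np.linalg.norm(r-np.outer(r@e,e),axis=1)-.008
for ns in(('scene',),('top',),('scene','top')):
    X=np.concatenate([PT[n] for n in ns])
    if len(X)>20:
        o=least_squares(res,[0,0,-.577/1,0][:2]+[-.52,0],args=(X,),loss='soft_l1',f_scale=.002)
        print(ns,'axis at z=.17 x,y mm',o.x[:2]*1e3,'lean',np.degrees(o.x[2]),'side',np.degrees(o.x[3]),'rms',np.sqrt(np.mean(o.fun**2))*1e3)
E
python3 f.py
```

```text
scene 695 s range [-0.0597 -0.0548  0.0187  0.021 ]
top 259 s range [-0.0627 -0.0569 -0.0028  0.0006]
('scene',) axis at z=.17 x,y mm [ 3.0364 -1.5695] lean -30.220963920816075 side 0.09111255638202212 rms 0.9680405671129545
('top',) axis at z=.17 x,y mm [ 2.4989 -1.9106] lean -28.788198069769933 side 0.6181579736998044 rms 0.5772936768529169
('scene', 'top') axis at z=.17 x,y mm [ 2.9423 -1.5994] lean -29.421763833016175 side 0.0644278524428629 rms 0.9534229512301439
```

Request:
servo_tool(
  moves=[
    [-1,0.001,0.0008,0.0007,0],
    [-1,0.0012,0.0008,0.0008,0],
    [-1,0,0,0,0],
    [-1,0,0,0,0],
    [-1,0,0,0,0],
    [-1,0,0,0,0],
  ],
)

```text
clock: 15.2
position: [0.5153, 0.1444, 0.1984]
eef_rot: [-0.218, 3.134, -0.0]
force: [-1.6, -0.8, -0.9]
finger_gap: 0.0164
gripper_force: 60.0
```

```bash
python3 f.py; python3 g.py .515 .145 .1983 98; python3 -c "
from h import *
c=cam('scene');st=np.array([.5448,.147])
for k in(-.02,0,.03):
  P=np.r_[st+k*np.array([.99,.139]),.013];print(atd(c,proj(c,P)[0],2))
k=c['color'][120:320,190:400];cv2.imwrite('pics/z7.png',cv2.resize(k,None,fx=2.8,fy=2.8,interpolation=cv2.INTER_CUBIC)[:,:,::-1])"
```

```text
scene 704 s range [-0.06   -0.0553  0.0184  0.0211]
top 269 s range [-0.0632 -0.0563 -0.0027  0.0037]
('scene',) axis at z=.17 x,y mm [ 0.0992 -0.0006] lean -30.20337777279057 side 0.18976060438887324 rms 0.9489021964030457
('top',) axis at z=.17 x,y mm [-0.6068 -0.3724] lean -29.01402231449347 side 0.500869382854638 rms 0.5659868001385384
('scene', 'top') axis at z=.17 x,y mm [-0.0094 -0.0193] lean -29.458343264502638 side 0.12291540620211068 rms 0.9358042612162155
clock 15.6 pos [0.5152 0.1444 0.1983] yang 97.94078185133999 zax [-0. -0. -1.] force [-0.4188  0.337  -0.425 ] gap 0.01673773903982943 pad 60.022210765164346
shift tool now [0.0001 0.0007 0.    ] yaw -0.059218148660008296 q [-0.4024  0.42    0.0245  1.8733 -0.0133  0.8485  1.3381]
[0.52438016 0.14347595 0.01381654]
[0.54445424 0.14659788 0.01343942]
[0.57351283 0.15007261 0.01419157]
```

View pics/z7.png

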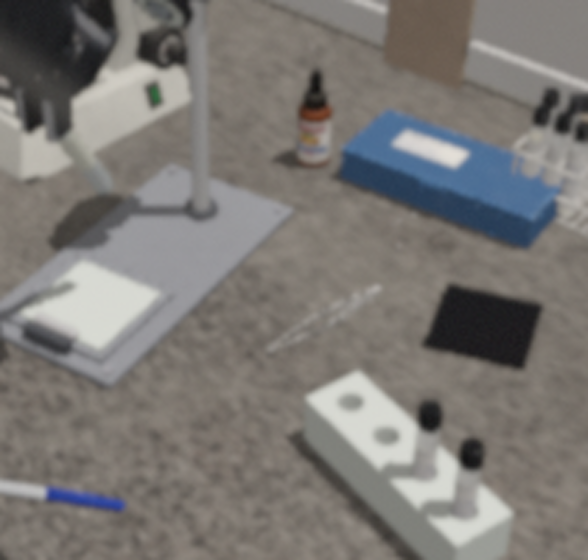

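The picture shows the plate flat at crop (105,300), both short tubes standing at (428,440) and (470,480), and the tall tube held in the air near (90,160). The fit puts its middle on the view point, leaning about 29.5°. Handing in.

```bash
python3 -c "
from workcell import hand_in;print(hand_in())"
```

```text
the job is handed in; nothing more can be done
None
```

The job is handed in: the plate is snapped in flush, both short tubes are still in the block, and the tall tube is held cap up at the view point, its axis within about 1 mm and leaning about 29.5° (30° wanted).

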